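# Load a round gas-sensor pod and slide its carrier under the test hood

### The job

Lower the orange sensor pod gently into the steel pot with the red handle, so that it rests in the rubber ring at the bottom. Then slide that pot by its handle along the track, without lifting it out, and in under the clear test hood until it is fully home against the black rubber stop. Do not knock the hood, and leave the blue pot, the canister and the beaker where they stand.

Things in the scene. Friction and masses are not known exactly. Their poses are not given: they have to be found in the camera images.
- pod: Orange sensor pod: a ball 44 mm across with a white band, about 60 g. Origin at its centre. It starts on the black stand and can roll.
- pod_stand: Fixed black stand: a foot 72 mm across and 6 mm high, a thin stem, and a rubber ring 38 mm across on top (top at 34 mm) in which the pod sits with its centre 51 mm above the table. Origin at the centre of its underside.
- steel_pot: Round open pot of bare steel with a red handle, loose in the track, about 0.45 kg: outer diameter 112, inner 104, height 62 mm, floor 5 mm thick. Fingers wide open (123 mm over their backs) do not fit inside; opened to 52 mm they do. Origin at the centre of its underside, which slides on the track floor; z up. Starts near one end of the cross leg, handle (-x side) roughly towards the robot.
- steel_pot_handle (a point): Grip point of the red handle, an upright fin on the pot's -x side, 12 mm thick (along pot y), from 54 to 106 mm in -x of the pot's axis and 26 to 56 mm above its underside; pinch it across its thickness. The point lies 90 mm in -x from the axis, 44 mm above the underside. Axes are those of the pot.
- steel_pot_seat (a point): Where the pod's centre lies when it rests in the steel pot: on the pot's axis, 27 mm above its underside. A black rubber ring on the pot's floor (outer diameter 40 mm, top 11 mm above the pot's underside) centres the pod there.
- blue_pot: Blue pot of the same shape and size with a black handle, near the other end of the cross leg. Leave it alone.
- track: Fixed T-shaped track: slippery white floor (friction about 0.2) 6 mm above the table, aluminium walls 6 mm thick, 12 mm higher than the floor; channel 124 mm wide. Origin on the table under the junction. The cross leg runs along y (a pot's axis can go from y = -156 to +156 mm at x = 0); the stem runs along +x at y = 0 to a black rubber stop. A pot can enter the stem only at the junction.
- track_home (a point): On the floor of the stem, 150 mm in +x from the junction: where the steel pot's origin is when it is home (it touches the stop 1 mm further on). Axes are those of the track.
- hood: Fixed clear plastic hood on steel posts over the stem's end, same origin and axes as the track. Spans x = 66 to 235, y = -89 to 89 mm; underside 120, top 195 mm above the table, stub on top to 231. Open below in front; 14 mm posts at y = +-82, x = 96 and 227 mm.
- hood_edge (a point): Middle of the hood's lower front edge (blue bar), 120 mm above the table. With the pot home, the handle's grip point lies 6 mm in front of this edge: an upright gripper would hit the hood; one whose body leans back by about 40 degrees, fingers pointing in under the edge, clears it.
- canister: Loose green gas canister, 60 mm across, 150 mm tall. Origin at the centre of its underside. Leave it alone.
- beaker: Loose clear glass beaker, 64 mm across, 80 mm tall. Origin at the centre of its underside. Leave it alone.
Not all that is in view belongs to the job. Leave any turquoise look-alike of the steel_pot alone.

How it is judged:
On the way:
1. the pod rests in the steel pot's rubber ring, let go, while the pot is still in the cross leg (distance between pod and steel_pot_seat below 0.008 m and contact force between the fingers and pod below 0.1 N and x of steel_pot in the frame of track below 0.03 m), for 0.2 s.
At the end, for the whole second after the job is handed in: The steel pot stands flat on the track at the stop, its centre no more than 6 mm short of home along the stem (11 mm off in all), with the pod at rest in its rubber ring (centre within 8 mm of the seat); blue pot, canister and beaker within 20 mm of where they began (x of steel_pot in the frame of track above 0.144 m and distance between steel_pot and track_home below 0.011 m and angle between steel_pot's own z axis and vertical below 0.06 rad and distance between pod and steel_pot_seat below 0.008 m and linear speed of steel_pot below 0.02 m/s and linear speed of pod below 0.03 m/s and distance of each of blue_pot, canister, beaker from where it was at the start of the episode below 0.02 m); the robot touches nothing.
It fails at once if the pod is pressed on the steel pot with more than 20 N (contact force between pod and steel_pot above 20 N).
It fails at once if the pod is dropped or flung: faster than 0.5 m/s while no finger touches it (a fall of about 13 mm) (linear speed of pod above 0.5 m/s and contact force between the fingers and pod below 0.05 N).
It fails at once if the steel pot is lifted more than 8 mm off the track floor (z of steel_pot in the frame of track above 0.014 m).
It fails at once if the hood is knocked with more than 8 N (contact force between any of the arm, the fingers, steel_pot and hood above 8 N).
It fails at once if the blue pot, canister or beaker is moved by more than 20 mm (distance of any of blue_pot, canister, beaker from where it was at the start of the episode above 0.02 m).
It also fails if it takes over 72 s, if anything falls off the work surface, if the arm or the gripper's body presses on something with over 40 N, if the wrist force passes 120 N, or if a joint passes its speed limit or range.

### The arm

A 6-joint arm with a two-finger parallel gripper is mounted at the origin on the work surface. World frame = base frame: x ahead of the robot, y to its left, z up, the work surface at z = 0. Lengths are in m, angles in rad, forces in N, time in s.
With the tool pointing down it reaches from about 0.35 to 1 m from the base axis. Payload 7.1 kg.
Tool frame: the origin (TCP) lies between the finger pads; the fingertips stand finger_overhang ahead of it and the grasp point (between the pads) lies 6 mm ahead of it (finger_overhang is the distance from the TCP to the fingertips, in m); z points along the fingers, y is the line along which they close (so a half turn about z gives the same grasp; the last joint's range is limited). The gripper opens to 85 mm and grips with 20 to 120 N. Pads are 22 mm wide; open, the fingers measure 114 mm over their backs; the gripper's body (76 mm by 85 mm) begins 54 mm behind the grasp point. The pads swing forward as they close: fully open they stand 13 mm farther back than shut.
Start: joints at [1.153, 0.423, 1.63, -0, 1.089, -0.019], TCP at [0.243, 0.576, 0.226] pointing down, gripper open.
Joint ranges: [-3, 3], [-0.9, 2.11], [0.09, 2.58], [-1.31, 4.45], [0.11, 2.69], [-2.54, 2.54]. Speed limits (rad/s): [2.39, 2.39, 3.01, 3.14, 3.14, 3.14].

### API

Orientations are given as a unit quaternion [w, x, y, z].
In Python, from cell import sense, grab_frame, camera_params, finish_job, regions_of, finger_overhang gives the robot as it stands. The module is installed in compiled form; this text tells all that it offers.
- The arm moves only by the shell command python3 -m creep 'ROWS'. ROWS is JSON, a list that holds one entry, the list of rows, each a list of 7 numbers: the opening, from 0 (shut) to 1 (fully open), then the shift along the world's x, y, z in mm, then the turn, a rotation vector about the world's x, y, z in degrees. In form: [[[hand, tx, ty, tz, rx, ry, rz], ...]]. A call has 1 to 12 rows; each row shifts and turns the commanded pose from where the row before left it; what a row does not reach is not made up. A row lasts 1/8 s, in which the tool goes at most 62.5 mm and 10.7 degrees, less where a joint would pass 70% of its speed; a pose out of reach is approached as far as the arm can. A call with a gripper value outside its range is refused whole. The fingers move at their own pace and stop on an object; the grip force is fixed at half the most. Time passes only in rows, so rows that do not move let the fingers close. It gives the time, the measured TCP pose, the force, the opening and the grip force at its end, in the units of the state.
- sense(): the state, without advancing time (a new reading comes with each control period).
- grab_frame(name): name is "side" or "top" or "wrist"; returns the picture (400x640x3 uint8, red, green, blue); there is no depth.
- camera_params(name): a dict with "camera_matrix" (3x3 intrinsics, pixels), "extrinsics" (4x4, takes a point from camera to world coordinates); the wrist camera has in their place "hand_eye" (4x4, takes a point from camera to tool coordinates, whose origin is the TCP and whose axes are the flange's). Camera axes: x right, y up, looking along -z (the intrinsics and any distortion apply to the point x, -y, -z); pixel columns grow to the right and rows downward; lengths in m; the calibration is good to about 2 mm. A picture is of the moment at which its call begins: read the wrist's pose just before it. camera_params takes no time and is no camera call.
- finish_job(): hands the job in; it is judged then, once.
Trained networks look in the newest picture that a camera, given by its name, has taken for a name from the list of things; names that differ only in an ending like _2 or _b are one class to them, and where a whole thing is asked for, a point or a joint stands for the part that bears it (a point fixed in the world has none). Each returns a list of dicts, best first, with "conf" (0 to 1); they miss things now and then, are a little off and sometimes report something else, mostly with a low value. They report only what shows in the picture. A call takes as long as a camera call. They do not tell look-alikes from the thing itself.
- regions_of(camera, target): "mask" (400x640 bool, what is visible of it) and "rect" ([left, top, right, bottom] in pixels, round what is visible of it).
The state is a dict: "clock": time; "joint_pos": joint angles; "qvel": joint speeds; "effort": joint torques, N m; "ee_pos": TCP position; "eef_rot": TCP orientation; "contact_force": force on the tool from outside, world axes, zero at the start; "wrist_torque": the same for the moment, N m; "grip_width": finger opening in m; "gripper_force": force on a finger pad.
Only numpy, scipy, OpenCV 4.12 (cv2) and the standard library are available. Lean on these libraries where they do the work, as an engineer would, in place of code of your own. Each camera call takes 0.05 s, during which the arm holds its last target. There are 200 camera calls.

## Working session

There is one attempt and no reset: what is moved stays moved. The work goes in short steps, Python scripts to look and compute and a shell command to move; the robot and the scene stay as the last step left them, time stands still between calls to the robot, and variables do not carry over. Pictures are saved under pics/ and viewed, at most 10 in all, crops included, and the job is handed in when it is done.

```bash
mkdir -p pics
python3 - <<'E'
from cell import *
import cv2,numpy as np
print({k:np.round(v,3).tolist() for k,v in sense().items()}, finger_overhang if not callable(finger_overhang) else finger_overhang())
for n in("side","top"):
    f=grab_frame(n); cv2.imwrite(f"pics/{n}0.png",f[...,::-1])
    p=camera_params(n); print(n,{k:np.round(v,3).tolist() for k,v in p.items()})
    for t in("pod","pod_stand","steel_pot","steel_pot_handle","blue_pot","track","hood","canister","beaker"):
        print(t,[(round(float(r["conf"]),2),[int(x) for x in r["rect"]]) for r in regions_of(n,t)])
print(camera_params("wrist"))
E
```

```text
{'clock': 0.0, 'joint_pos': [1.153, 0.424, 1.631, 0.0, 1.089, -0.019], 'qvel': [-0.001, -0.0, 0.002, -0.0, 0.001, -0.001], 'effort': [-0.001, -55.738, -28.174, -0.0, 0.008, -0.0], 'ee_pos': [0.242, 0.575, 0.225], 'eef_rot': [-0.0, 0.198, 0.98, -0.001], 'contact_force': [-0.216, -0.828, 1.242], 'wrist_torque': [0.043, -0.03, -0.011], 'gripper_force': 0.0, 'grip_width': 0.085} 0.025
side {'camera_matrix': [[418.27, 0.0, 315.782], [0.0, 418.27, 201.051], [0.0, 0.0, 1.0]], 'extrinsics': [[0.874, 0.383, -0.298, 0.271], [-0.485, 0.673, -0.558, -0.511], [-0.013, 0.632, 0.775, 0.803], [0.0, 0.0, 0.0, 1.0]]}
pod [(0.96, [376, 360, 406, 390])]
pod_stand [(0.58, [372, 369, 409, 400]), (0.22, [201, 92, 231, 151])]
steel_pot [(0.62, [254, 160, 324, 210]), (0.6, [168, 171, 235, 223])]
steel_pot_handle [(0.96, [168, 170, 240, 223]), (0.83, [250, 162, 322, 210])]
blue_pot [(0.76, [307, 238, 381, 302])]
track [(0.71, [263, 162, 415, 321])]
hood [(0.91, [329, 120, 445, 246]), (0.25, [415, 290, 455, 335])]
canister [(0.66, [200, 92, 233, 146]), (0.16, [259, 173, 415, 325])]
beaker [(0.71, [414, 290, 45
[... 591 characters left out ...]
]), (0.24, [274, 85, 357, 171])]
hood [(0.7, [279, 85, 359, 172])]
canister [(0.64, [132, 232, 177, 268])]
beaker [(0.6, [418, 142, 453, 173]), (0.44, [134, 236, 179, 268])]
{'camera_matrix': array([[284.59757427,   0.        , 318.43121971],
       [  0.        , 284.59757427, 197.84553039],
       [  0.        ,   0.        ,   1.        ]]), 'hand_eye': array([[ 6.77753350e-04,  9.62549650e-01,  2.71104614e-01,
         6.98842346e-02],
       [ 9.99999590e-01, -8.15058839e-04,  3.93875732e-04,
        -3.55014706e-04],
       [ 6.00091160e-04,  2.71104236e-01, -9.62549808e-01,
        -1.47357752e-01],
       [ 0.00000000e+00,  0.00000000e+00,  0.00000000e+00,
         1.00000000e+00]])}
```

View pics/top0.png

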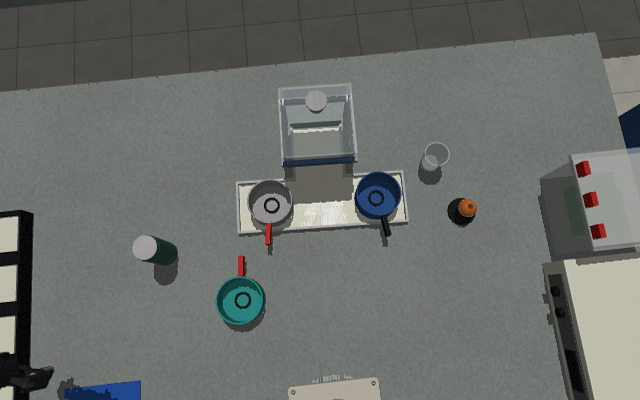

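View pics/side0.png

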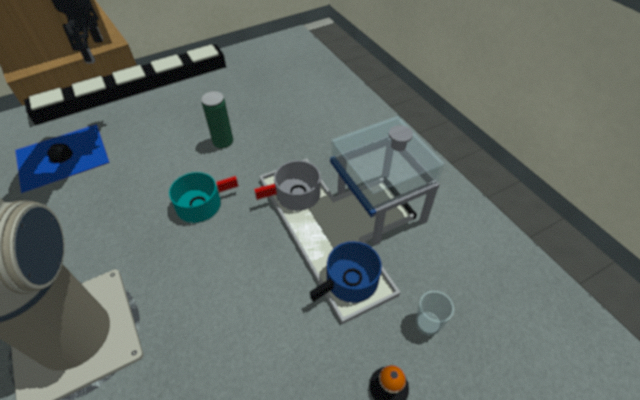

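Top view: the steel pot with its red handle is at (271,203), handle tip (268,240). The turquoise look-alike is at (241,300), the blue pot at (378,195), the pod on its stand at (466,208), the beaker at (435,157), the canister at (155,250) and the hood at (318,125). 
Side view: steel pot (297,185), turquoise (195,197), pod (392,378).
Candidates for the steel pot (top view): bare steel in the track at (271,203), turquoise at (241,300), blue at (378,195). I choose the bare steel one. For the pod, the only orange ball is at (466,208). I'll check the choice in a close crop.

```bash
cat > h.py <<'E'
from cell import *
import cv2,numpy as np
from scipy.spatial.transform import Rotation as R
from scipy.optimize import least_squares
FL=np.diag([1,-1,-1,1.])
def pose(n,s=None):
    p=camera_params(n)
    if "extrinsics" in p: T=np.array(p["extrinsics"])
    else:
        s=s or sense(); q=s["eef_rot"]; W=np.eye(4); W[:3,:3]=R.from_quat([q[1],q[2],q[3],q[0]]).as_matrix(); W[:3,3]=s["ee_pos"]
        T=W@np.array(p["hand_eye"])
    return np.array(p["camera_matrix"]),T
def proj(KT,P):
    K,T=KT; P=np.atleast_2d(P); c=(P-T[:3,3])@T[:3,:3]; c=c*[1,-1,-1]; u=c@K.T; return u[:,:2]/u[:,2:]
def onplane(KT,px,z):
    K,T=KT; d=T[:3,:3]@(np.linalg.solve(K,[px[0],px[1],1])*[1,-1,-1]); o=T[:3,3]; return o+d*(z-o[2])/d[2]
def tri(obs):
    return least_squares(lambda P:np.concatenate([proj(KT,P)[0]-px for KT,px in obs]),onplane(*obs[0],0.05)).x
def shot(n,name=None):
    s=sense(); f=grab_frame(n)
    if name: cv2.imwrite(f"pics/{name}.png",f[...,::-1])
    return f,pose(n,s)
def blob(mask):  # centroid of largest component
    n,l,st,c=cv2.connectedComponentsWithStats(mask.astype(np.uint8)); i=1+st[1:,4].argmax(); return c[i],st[i]
E
python3 - <<'E'
from h import *
t,s=pose("top"),pose("side")
# pod: orange
F={n:cv2.imread(f"pics/{n}0.png") for n in("top","side")}
hsv={n:cv2.cvtColor(F[n],cv2.COLOR_BGR2HSV) for n in F}
o={}
for n in F:
    x0,y0,x1,y1={"top":(440,190,490,230),"side":(360,350,420,400)}[n]
    m=np.zeros((400,640),bool); m[y0:y1,x0:x1]=cv2.inRange(hsv[n],(3,140,90),(18,255,255))[y0:y1,x0:x1]>0
    o[n]=blob(m); print(n,o[n])
print("pod",tri([(t,o["top"][0]),(s,o["side"][0])]))
print("pot top ring 11mm+6",onplane(t,(272,206),.017),"handle",onplane(t,(268,235),.05))
print("side ring",onplane(s,(298,189),.017))
print("blue ring",onplane(t,(376,198),.017))
for p in((236,181),(403,171),(408,222),(239,235)):print("track corner",onplane(t,p,.018))
for p in((283,165),(356,161)):print("hood edge",onplane(t,p,.12))
c=cv2.resize(F["top"][160:335,200:420],None,fx=3,fy=3,interpolation=2); cv2.imwrite("pics/crop.png",c)
E
```

```text
top (array([467.32178218, 207.23267327]), array([459, 199,  18,  17, 202], dtype=int32))
side (array([392.61339093, 378.32613391]), array([381, 366,  25,  25, 463], dtype=int32))
pod [ 0.48428404 -0.37872722  0.04983723]
pot top ring 11mm+6 [0.54665673 0.10644701 0.017     ] handle [0.46834585 0.11989131 0.05      ]
side ring [0.55366447 0.11065725 0.017     ]
blue ring [ 0.53853857 -0.16140036  0.017     ]
track corner [0.62247172 0.19341042 0.018     ]
track corner [ 0.60203346 -0.24082119  0.018     ]
track corner [ 0.46762922 -0.23357798  0.018     ]
track corner [0.48098712 0.19585916 0.018     ]
hood edge [0.62102128 0.0633963  0.12      ]
hood edge [ 0.61198205 -0.11024467  0.12      ]
```

View pics/crop.png

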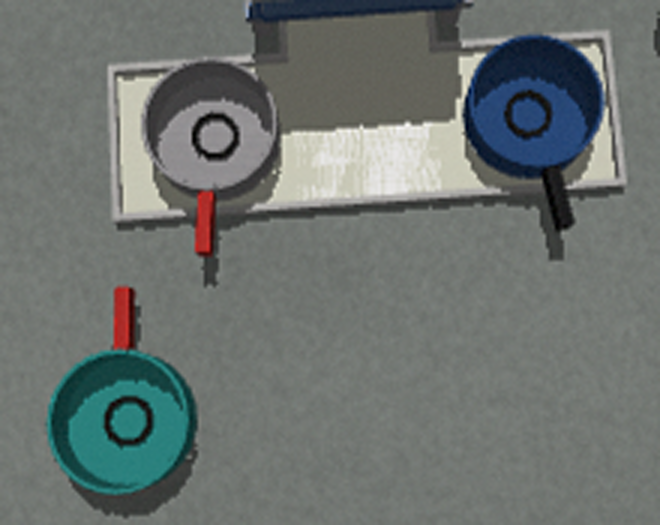

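The crop shows a bare steel pot at crop (210,125) in the track, with its red handle down to (204,250). The blue pot and the turquoise pot are clearly different things, so the choice holds. Next I move the wrist camera over the steel pot, staying high.

```bash
python3 -m creep '[[[1,15,-45,10,0,0,2],[1,15,-47,10,0,0,2],[1,20,-47,10,0,0,2],[1,20,-47,10,0,0,2],[1,20,-47,5,0,0,2],[1,20,-47,0,0,0,2],[1,20,-47,0,0,0,2],[1,20,-47,0,0,0,2],[1,20,-47,0,0,0,2],[1,18,-50,0,0,0,2],[1,0,0,0,0,0,0]]]'
cat > pot.py <<'E'
from h import *
import sys
def measure(name):
    f,KT=shot("wrist",name)
    s=sense(); print(s["clock"],np.round(s["ee_pos"],4),np.round(s["eef_rot"],3))
    hsv=cv2.cvtColor(f,cv2.COLOR_RGB2HSV)
    red=(cv2.inRange(hsv,(0,150,60),(8,255,255))|cv2.inRange(hsv,(172,150,60),(180,255,255)))>0
    return f,KT,red
if __name__=="__main__":
    f,KT,red=measure(sys.argv[1])
    for t in("steel_pot","steel_pot_handle","pod","hood"):
        print(t,[(round(float(r["conf"]),2),[int(x) for x in r["rect"]]) for r in regions_of("wrist",t)])
    print(blob(red))
E
python3 pot.py w1
```

```text
clock: 2.38
ee_pos: [0.4316, 0.1022, 0.2711]
eef_rot: [0.0, 0.027, 1.0, -0.0]
contact_force: [-0.5, -0.5, -0.5]
grip_width: 0.0853
gripper_force: 0.0
2.425 [0.4311 0.1037 0.2711] [0.    0.027 1.    0.   ]
steel_pot [(0.84, [284, 178, 366, 294]), (0.67, [346, 23, 445, 163])]
steel_pot_handle [(0.82, [347, 21, 443, 164]), (0.66, [288, 179, 369, 294])]
pod []
hood [(0.64, [122, 292, 301, 400]), (0.49, [89, 181, 189, 297])]
(array([385.63838384, 144.43434343]), array([378, 126,  17,  39, 495], dtype=int32))
```

View pics/w1.png

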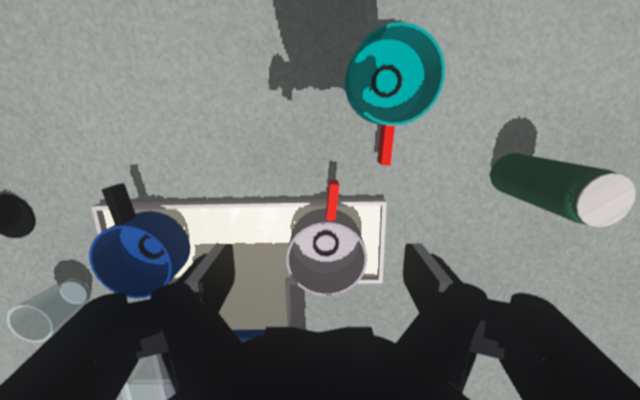

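Wrist view 1: the steel pot's ring is at (326,243) and its red handle runs (334,182)–(331,220). Turquoise is at (395,75), blue at (140,252), and the hood's blue bar is near (255,336).

```bash
cat > fit.py <<'E'
from h import *
def ring(f,box):
    x0,y0,x1,y1=box; g=cv2.cvtColor(f,cv2.COLOR_RGB2GRAY)[y0:y1,x0:x1]
    m=(g<(g.min()+50)); c,st=blob(m); k=cv2.findContours((m*255).astype(np.uint8),0,2)[0]; k=max(k,key=cv2.contourArea)
    h=cv2.convexHull(k).reshape(-1,2); M=cv2.moments(h); e=(M['m10']/M['m00'],M['m01']/M['m00']); return np.array(e)+[x0,y0], st[:4]
def handle(f,box):
    hsv=cv2.cvtColor(f,cv2.COLOR_RGB2HSV); x0,y0,x1,y1=box; m=np.zeros(f.shape[:2],bool)
    r=(cv2.inRange(hsv,(0,150,50),(9,255,255))|cv2.inRange(hsv,(171,150,50),(180,255,255)))>0
    m[y0:y1,x0:x1]=r[y0:y1,x0:x1]; return m
E
python3 - <<'E'
from fit import *
W=cv2.imread("pics/w1.png")[...,::-1].copy(); T=cv2.imread("pics/top0.png")[...,::-1].copy(); S=cv2.imread("pics/side0.png")[...,::-1].copy()
s=sense(); kw=pose("wrist"); kt=pose("top"); ks=pose("side")
rw=ring(W,(309,229,343,258)); rt=ring(T,(260,195,284,217)); rs=ring(S,(288,182,308,196))
print(rw,rt,rs)
for k,r in((kw,rw),(kt,rt),(ks,rs)): print(onplane(k,r[0],.016))
obs=[(kw,rw[0]),(kt,rt[0])]
P=tri(obs); print("ring tri",P)
for n,f,k,b in(("w",W,kw,(318,170,345,225)),("t",T,kt,(258,218,280,250)),("s",S,ks,(250,178,280,202))):
    c,st=blob(handle(f,b)); print(n,c,st,onplane(k,c,.06))
cs=[blob(handle(W,(318,170,345,225)))[0],blob(handle(T,(258,218,280,250)))[0],blob(handle(S,(250,178,280,202)))[0]]
print("handle centroid tri",tri(list(zip((kw,kt,ks),cs))),tri(list(zip((kw,kt),cs))))
# handle-top ends in wrist image
for p in((334,181),(330,221)): print(onplane(kw,p,.062))
# blue bar ends, track corners in wrist view
for p in((96,206),(386,201),(383,281)): print("track",onplane(kw,p,.018))
E
```

```text
(array([325.42342342, 242.86990991]), array([ 5,  2, 24, 25], dtype=int32)) (array([271.38984674, 205.08333333]), array([ 4,  3, 16, 15], dtype=int32)) (array([298.        , 188.27927928]), array([ 3,  3, 15,  7], dtype=int32))
[0.54581383 0.11114148 0.016     ]
[0.54943096 0.10787599 0.016     ]
[0.55512067 0.11355616 0.016     ]
ring tri [ 0.55367201  0.1107015  -0.00148963]
w [332.08997429 200.71722365] [326 180  13  41 389] [0.4659003  0.12213133 0.06      ]
t [267.92741935 234.03225806] [265 224   7  21 124] [0.46925938 0.1189049  0.06      ]
s [265.215 190.85 ] [255 185  21  14 200] [0.46873381 0.10962914 0.06      ]
handle centroid tri [0.47130053 0.12224239 0.04395007] [0.47396966 0.12276353 0.0319791 ]
[0.43916628 0.12541012 0.062     ]
[0.49328754 0.11830678 0.062     ]
track [ 0.46981002 -0.22401508  0.018     ]
track [0.48245448 0.20254701 0.018     ]
track [0.61519388 0.19998015 0.018     ]
```

```bash
python3 -m creep '[[[0.8,0,-48,0,0,0,0],[0.8,0,-48,0,0,0,0],[0.8,0,-48,0,0,0,0],[0.8,2,-48,0,0,0,0],[0.8,2,-48,0,0,0,0],[0.8,2,-48,0,0,0,0],[0.8,3,-48,0,0,0,0],[0.8,3,-48,-20,0,0,0],[0.8,4,-48,-20,0,0,0],[0.8,4,-48,-20,0,0,0],[0.8,0,0,0,0,0,0]]]'
cat > podm.py <<'E'
from h import *
import sys
f,k=shot("wrist",sys.argv[1]); s=sense()
hsv=cv2.cvtColor(f,cv2.COLOR_RGB2HSV); m=cv2.inRange(hsv,(3,140,60),(18,255,255))
for r in regions_of("wrist","pod"): print(r["conf"],[int(x) for x in r["rect"]])
c,st=blob(m>0); kk=max(cv2.findContours(m,0,2)[0],key=cv2.contourArea); cc,rad=cv2.minEnclosingCircle(kk)
print(s["clock"],np.round(s["ee_pos"],4),c,st,cc,rad); print("plane .051",onplane(k,cc,.051),s["grip_width"])
np.save("pics/"+sys.argv[1]+".npy",np.array([*cc,*k[1].ravel()]))
E
python3 podm.py w2
```

```text
clock: 4.0
ee_pos: [0.4509, -0.376, 0.2088]
eef_rot: [-0.001, 0.025, 1.0, 0.001]
contact_force: [-0.1, 0.4, -0.2]
grip_width: 0.0687
gripper_force: 0.0
0.8 [296, 191, 333, 230]
4.05 [ 0.4509 -0.3746  0.2097] [316.84684685 211.23523524] [298 194  39  37 999] (316.9473571777344, 211.5) 19.111698150634766
plane .051 [ 0.48244744 -0.37908489  0.051     ] 0.06830743600795355
```

View pics/w2.png

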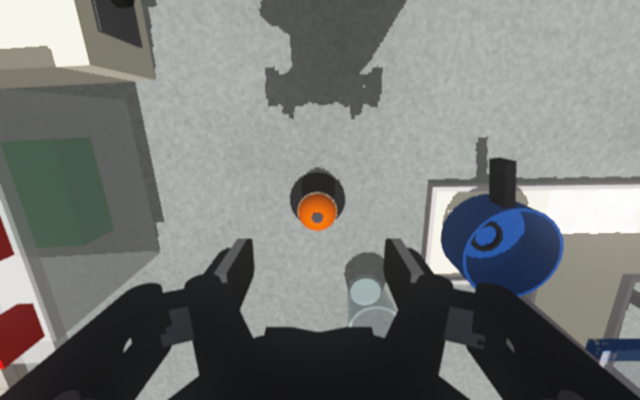

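Wrist view 2: the pod is at (317,211) on its stand. The beaker's top is at about (372,322), ahead of the pod, and clear of both fingers.

```bash
python3 -m creep '[[[0.8,12,-1,-25,0,0,0],[0.8,10,-1,-25,0,0,0],[0.8,10,-2,-25,0,0,0],[0.8,0,0,-24,0,0,0],[0.8,0,0,0,0,0,0],[0.8,0,0,0,0,0,0]]]'; python3 podm.py w3
python3 - <<'E'
from h import *
a=[np.load(f"pics/w{i}.npy") for i in(2,3)]; K=camera_params("wrist")["camera_matrix"]
print(tri([((K,x[2:].reshape(4,4)),x[:2]) for x in a]), tri([((K,x[2:].reshape(4,4)),x[:2]) for x in a]+[(pose("top"),np.array([467.3,207.2])),(pose("side"),np.array([392.6,378.3]))]), finger_overhang)
E
```

```text
clock: 4.85
ee_pos: [0.4835, -0.3785, 0.1133]
eef_rot: [0.001, 0.024, 1.0, -0.0]
contact_force: [0.5, -0.7, 0.4]
grip_width: 0.0685
gripper_force: 0.0
0.73 [286, 181, 345, 239]
0.67 [453, 170, 640, 392]
4.9 [ 0.4836 -0.3789  0.1135] [317.5189518  209.68460459] [ 290  184   56   54 2137] (317.5, 210.57691955566406) 27.85352897644043
plane .051 [ 0.48287366 -0.37922113  0.051     ] 0.06823293155993886
[ 0.88133507 -0.40395154 -1.152987  ] [ 0.4836491 -0.3791158  0.0488369] 0.025
```

```bash
python3 -m creep '[[[0.8,0,0,-20,0,0,0],[0.8,0,0,-18,0,0,0],[0.8,0,0,-15,0,0,0],[0.8,0,0,0,0,0,0],[0.3,0,0,0,0,0,0],[0.3,0,0,0,0,0,0],[0.3,0,0,0,0,0,0],[0.3,0,0,0,0,0,0],[0.3,0,0,0,0,0,0]]]'
```

```text
clock: 6.08
ee_pos: [0.4836, -0.3796, 0.0613]
eef_rot: [0.001, 0.025, 1.0, -0.001]
contact_force: [-2.0, 2.7, 13.5]
grip_width: 0.0262
gripper_force: 8.4
```

```bash
python3 podm.py w4
```

```text
0.68 [279, 196, 350, 277]
6.125 [ 0.4836 -0.3796  0.0613] [318.66817301 235.39283409] [ 284  204   71   70 3098] (318.8675842285156, 237.76910400390625) 36.21037292480469
plane .051 [ 0.48295068 -0.37936296  0.051     ] 0.02563125043023583
```

View pics/w4.png

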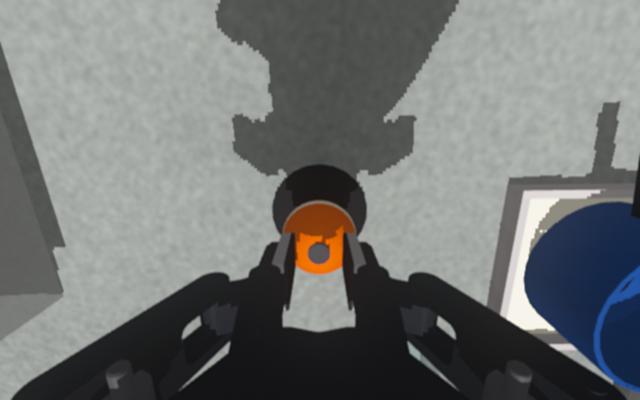

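Run:
```python
from h import *
f=cv2.imread("pics/w4.png")[180:330,230:410]; f=np.clip(f.astype(float)*1.8+15,0,255).astype(np.uint8)
cv2.imwrite("pics/w4c.png",cv2.resize(f,None,fx=4,fy=4,interpolation=2)); s=sense(); print(s["contact_force"],s["gripper_force"],s["wrist_torque"],s["joint_pos"])
```

```text
[-1.99444348  2.83392119 14.27350637] 8.407405391335487 [0.49347839 0.38992842 0.01247444] [-6.84950345e-01  6.26648450e-01  1.74060017e+00  2.81274814e-04
  7.71728004e-01 -2.20615186e+00]
```

View pics/w4c.png

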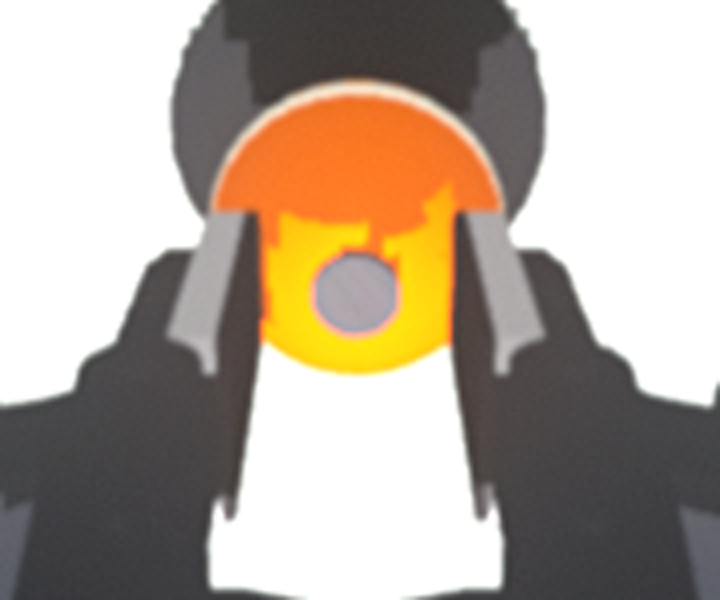

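The crop shows the fingertips (crop rows ≈212) resting on the ball's upper cap, with a 26 mm chord about 18 mm above its centre. So the tips sit much farther back than I assumed. I'll reopen, go 18 mm lower, which is safe under either assumption about tip position, and regrip.

```bash
python3 -m creep '[[[0.7,0,0,0,0,0,0],[0.7,0,0,0,0,0,0],[0.7,0,0,0,0,0,0],[0.7,0,0,-9,0,0,0],[0.7,0,0,-9,0,0,0],[0.7,0,0,0,0,0,0]]]'; python3 -m creep '[[[0.45,0,0,0,0,0,0],[0.45,0,0,0,0,0,0],[0.45,0,0,0,0,0,0],[0.45,0,0,0,0,0,0]]]'
```

```text
clock: 6.92
ee_pos: [0.4819, -0.3785, 0.0396]
eef_rot: [-0.001, 0.025, 1.0, 0.001]
contact_force: [-0.0, -0.5, 0.3]
grip_width: 0.06
gripper_force: 0.0
clock: 7.42
ee_pos: [0.4827, -0.3791, 0.0412]
eef_rot: [0.0, 0.025, 1.0, -0.0]
contact_force: [-1.0, -0.6, 2.0]
grip_width: 0.0411
gripper_force: 60.4
```

```bash
python3 -m creep '[[[0.7,0,0,0,0,0,0],[0.7,0,0,0,0,0,0],[0.7,0,0,0,0,0,0],[0.7,0,0,-5,0,0,0],[0.7,0,0,-4,0,0,0],[0.7,0,0,0,0,0,0]]]'; python3 -m creep '[[[0.4,0,0,0,0,0,0],[0.4,0,0,0,0,0,0],[0.4,0,0,0,0,0,0],[0.4,0,0,0,0,0,0]]]'; python3 podm.py w5
```

```text
clock: 8.18
ee_pos: [0.4823, -0.3788, 0.0313]
eef_rot: [-0.0, 0.025, 1.0, 0.0]
contact_force: [0.0, -0.2, -0.3]
grip_width: 0.0596
gripper_force: 0.0
clock: 8.68
ee_pos: [0.4828, -0.3791, 0.0321]
eef_rot: [0.0, 0.025, 1.0, -0.0]
contact_force: [-0.7, 0.3, 2.8]
grip_width: 0.0412
gripper_force: 60.3
0.8 [274, 215, 359, 311]
8.725 [ 0.4827 -0.3792  0.0321] [318.47868545 262.49971831] [ 275  223   88   85 5325] (318.5, 264.5) 44.59270095825195
plane .051 [ 0.4837539  -0.37913424  0.051     ] 0.04125995975950823
```

View pics/w5.png

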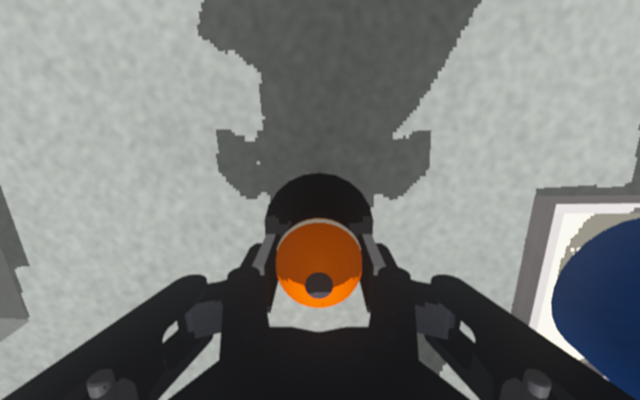

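Wrist view 3: the ball at (318,264) sits between the pads, with the tips below its equator, and the grip is firm at 41 mm / 60 N. The real fingertips are about 10 mm behind the TCP. I'll lift slowly, then travel to a viewing place behind the steel pot.

```bash
python3 -m creep '[[[0.4,0,0,8,0,0,0],[0.4,0,0,15,0,0,0],[0.4,0,0,25,0,0,0],[0.4,0,0,30,0,0,0],[0.4,0,0,30,0,0,0],[0.4,0,0,30,0,0,0],[0.4,-2,20,20,0,0,0]]]' && python3 -m creep '[[[0.4,-2,40,10,0,0,0],[0.4,-2,45,0,0,0,0],[0.4,-2,45,0,0,0,0],[0.4,-2,45,0,0,0,0],[0.4,-2,45,0,0,0,0],[0.4,-2,45,0,0,0,0],[0.4,-2,45,0,0,0,0],[0.4,-2,45,0,0,0,0],[0.4,-2,45,0,0,0,0],[0.4,-2,45,0,0,0,0],[0.4,0,25,0,0,0,0],[0.4,0,0,0,0,0,0]]]'
cat > potm.py <<'E'
from fit import *
import sys,json
n=sys.argv[1]; boxes=json.loads(sys.argv[2]) if len(sys.argv)>2 else None
f,k=shot("wrist",n); s=sense(); print(s["clock"],np.round(s["ee_pos"],4),np.round(s["eef_rot"],3),s["grip_width"])
for t in("steel_pot","steel_pot_handle","pod"):
    print(t,[(round(float(r["conf"]),2),[int(x) for x in r["rect"]]) for r in regions_of("wrist",t)])
hn=cv2.connectedComponentsWithStats(handle(f,(0,0,640,400)).astype(np.uint8))
for st,c in zip(hn[2][1:],hn[3][1:]):
    if st[4]>80: print("red",st,c)
np.save("pics/"+n+".npy",k[1])
E
python3 potm.py w6
```

```text
clock: 9.65
ee_pos: [0.4814, -0.3602, 0.1927]
eef_rot: [0.001, 0.025, 1.0, -0.001]
contact_force: [0.0, 0.5, -0.9]
grip_width: 0.0412
gripper_force: 60.7
clock: 11.15
ee_pos: [0.4607, 0.1123, 0.2008]
eef_rot: [0.001, 0.023, 1.0, 0.0]
contact_force: [0.2, -0.6, -0.1]
grip_width: 0.041
gripper_force: 60.7
11.2 [0.4607 0.1114 0.2006] [0.    0.024 1.    0.   ] 0.041301963021226136
steel_pot [(0.87, [277, 169, 359, 308]), (0.65, [342, 2, 471, 149]), (0.6, [158, 300, 288, 400])]
steel_pot_handle [(0.64, [275, 166, 362, 309]), (0.57, [340, 0, 470, 149])]
pod [(0.76, [274, 215, 358, 310])]
red [382  97  22  52 852] [391.96713615 122.23004695]
red [317 168  16  51 595] [324.44201681 193.69243697]
```

View pics/w6.png

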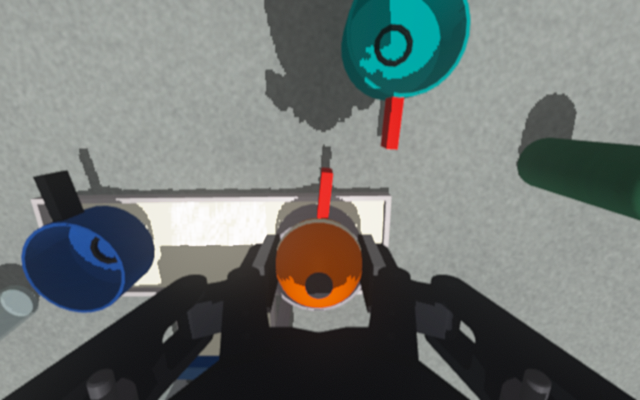

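Wrist view 4: the ball at (319,265) hides the pot's ring. The red handle runs (325,168)–(323,218). I'll work out the pot position from the earlier views, corrected with the known pod position, plus a fresh top view.

Run:
```python
from fit import *
kt,ks=pose("top"),pose("side")
T=cv2.imread("pics/top0.png")[...,::-1].copy(); S=cv2.imread("pics/side0.png")[...,::-1].copy(); W=cv2.imread("pics/w1.png")[...,::-1].copy()
pod=np.array([.4830,-.3791,.051])
print("pod reproj",proj(kt,pod),[467.3,207.2],proj(ks,pod),[392.6,378.3])
# rim centre: fit ellipse of projected rim circle to the steel mask edges -> compare hull of model vs network mask
K=camera_params("wrist")["camera_matrix"]
# w1 wrist pose (clock 2.425)
Wm=np.eye(4); Wm[:3,:3]=R.from_quat([.027,1,0,0]).as_matrix(); Wm[:3,3]=[.4313,.103,.2711]
kw=(K,Wm@camera_params("wrist")["hand_eye"])
a=np.linspace(0,2*np.pi,60); circ=np.c_[np.cos(a),np.sin(a)]
def model(x,y,yaw,KT,shape=(400,640)):
    m=np.zeros(shape,np.uint8)
    P=np.r_[np.c_[circ*.056+[x,y],np.full(60,.006)],np.c_[circ*.056+[x,y],np.full(60,.068)]]
    cv2.fillConvexPoly(m,cv2.convexHull(np.round(proj(KT,P)*16).astype(np.int32)),1,shift=4)
    c,s=np.cos(yaw),np.sin(yaw); H=np.array([[u,v,w] for u in(-.054,-.106) for v in(-.006,.006) for w in(.032,.062)]); H=np.c_[x+c*H[:,0]-s*H[:,1],y+s*H[:,0]+c*H[:,1],H[:,2]]
    h=np.zeros(shape,np.uint8); cv2.fillConvexPoly(h,cv2.convexHull(np.round(proj(KT,H)*16).astype(np.int32)),1,shift=4); return m,h
from scipy.optimize import minimize
# image masks: body = grey low saturation region inside box, by edges: use handle mask + ring
obs={}
for n,f,k,b,rb in(("t",T,kt,(258,215,280,250),(260,195,284,217)),("w",W,kw,(318,170,345,225),(309,229,343,258)),("s",S,ks,(250,178,280,202),(288,182,308,196))):
    hm=handle(f,b); rc=ring(f,rb)[0]
    def cost(p):
        m,h=model(*p,k); h=h.astype(bool)&~((m>0)&~hm) if n=="s" else h.astype(bool)
        iou=(h&hm).sum()/((h|hm).sum()+1)
        e=np.linalg.norm(proj(k,[p[0],p[1],.016])[0]-rc)
        return (1-iou)*20+e
    best=min((minimize(cost,[.55,.11,y0],method="Nelder-Mead",options=dict(initial_simplex=np.array([[.55,.11,y0],[.56,.11,y0],[.55,.12,y0],[.55,.11,y0+.1]]))) for y0 in(-.2,-.1,0)),key=lambda r:r.fun)
    print(n,best.x.round(4),round(best.fun,2))
k6=(K,np.load("pics/w6.npy"))
for nm,k,c in(("w1",kw,blob(handle(W,(318,170,345,225)))[0]),("w6",k6,(324.4,193.7))): print(nm,onplane(k,c,.055))
f=grab_frame("top"); cv2.imwrite("pics/top1.png",f[...,::-1])
for t in("steel_pot",): print([(r["conf"],r["rect"]) for r in regions_of("top",t)])
```

```text
pod reproj [[467.73188294 207.47556468]] [467.3, 207.2] [[392.11568509 378.73747534]] [392.6, 378.3]
t [ 0.55    0.1079 -0.1647] 4.99
w [ 0.547   0.1075 -0.1517] 4.19
s [ 0.5551  0.1136 -0.0635] 4.91
w1 [0.46854381 0.11915915 0.055     ]
w6 [0.46920679 0.11832305 0.055     ]
[(0.73, [283.4, 184.0, 293.8, 209.2])]
```

The views agree on pot axis ≈ (0.549, 0.109) and handle yaw ≈ −7°. I'll go over the pot and lower the pod.

```bash
python3 -m creep '[[[0.4,20,-1,0,0,0,0],[0.4,30,-1,0,0,0,0],[0.4,25,-1,0,0,0,0],[0.4,13,0,-20,0,0,0],[0.4,0,0,-35,0,0,0],[0.4,0,0,-35,0,0,0],[0.4,0,0,-20,0,0,0],[0.4,0,0,0,0,0,0],[0.4,0,0,0,0,0,0]]]'
python3 - <<'E'
from h import *
s=sense();print(s["ee_pos"],s["contact_force"])
k=pose("top")
print("expected pot ring px",proj(k,[.549,.109,.016]))
E
```

```text
clock: 12.58
ee_pos: [0.5493, 0.1076, 0.0906]
eef_rot: [0.0, 0.025, 1.0, 0.0]
contact_force: [0.3, 0.7, -0.4]
grip_width: 0.0415
gripper_force: 60.8
[0.5492746  0.10760839 0.09063729] [ 0.30378842  0.6562051  -0.36638841]
expected pot ring px [[270.96837077 205.29339112]]
```

```bash
python3 -m creep '[[[0.4,-0.5,1,-20,0,0,0],[0.4,0,0,-20,0,0,0],[0.4,0,0,-15,0,0,0],[0.4,0,0,-8,0,0,0],[0.4,0,0,-4,0,0,0],[0.4,0,0,0,0,0,0]]]'; python3 -m creep '[[[0.4,0,0,-2,0,0,0],[0.4,0,0,-2,0,0,0],[0.4,0,0,-1,0,0,0],[0.4,0,0,0,0,0,0]]]'
```

```text
clock: 13.32
ee_pos: [0.5483, 0.109, 0.0231]
eef_rot: [0.0, 0.025, 1.0, 0.0]
contact_force: [0.8, -0.0, 0.0]
grip_width: 0.0412
gripper_force: 60.8
clock: 13.82
ee_pos: [0.5481, 0.1089, 0.0179]
eef_rot: [-0.0, 0.025, 1.0, -0.0]
contact_force: [0.4, 0.1, -0.7]
grip_width: 0.041
gripper_force: 60.8
```

```bash
python3 -m creep '[[[0.4,0,0,-1,0,0,0],[0.4,0,0,0,0,0,0]]]';python3 -m creep '[[[0.4,0,0,-1,0,0,0],[0.4,0,0,0,0,0,0]]]'
```

```text
clock: 14.08
ee_pos: [0.5482, 0.109, 0.0169]
eef_rot: [0.0, 0.025, 1.0, 0.0]
contact_force: [-0.4, -0.5, -1.8]
grip_width: 0.0415
gripper_force: 60.8
clock: 14.32
ee_pos: [0.5485, 0.1089, 0.0162]
eef_rot: [0.0, 0.025, 1.0, 0.0]
contact_force: [0.3, -0.6, 3.7]
grip_width: 0.0414
gripper_force: 61.1
```

```bash
python3 -m creep '[[[0.6,0,0,0,0,0,0],[0.6,0,0,0,0,0,0],[0.6,0,0,0,0,0,0],[0.6,0,0,0,0,0,0],[0.6,0,0,5,0,0,0],[0.6,0,0,12,0,0,0],[0.6,0,0,20,0,0,0],[0.6,0,0,30,0,0,0],[0.6,0,0,40,0,0,0],[0.6,-20,0,40,0,0,0],[0.6,-40,0,10,0,0,0]]]'; python3 podm.py w7; python3 potm.py w7b
```

```text
clock: 15.7
ee_pos: [0.4905, 0.1095, 0.1771]
eef_rot: [0.004, 0.025, 1.0, 0.001]
contact_force: [-0.6, -0.6, 0.3]
grip_width: 0.0512
gripper_force: 0.0
0.57 [296, 216, 336, 258]
15.75 [0.4836 0.1088 0.176 ] [318.72708963 239.01107754] [301 222  37  37 993] (318.28167724609375, 239.3028106689453) 19.00757598876953
plane .051 [0.54345932 0.1069016  0.051     ] 0.051425630675600166
15.85 [0.4872 0.1091 0.1749] [0.001 0.025 1.    0.   ] 0.05121014612801939
steel_pot [(0.82, [344, 0, 490, 125]), (0.72, [268, 147, 369, 307])]
steel_pot_handle [(0.82, [272, 148, 370, 305]), (0.7, [347, 2, 486, 124])]
pod [(0.83, [297, 224, 335, 268]), (0.39, [539, 117, 638, 186])]
red [ 391   65   26   60 1170] [403.03162393  94.32222222]
red [320 148  17  56 721] [327.99583911 175.9001387 ]
```

```bash
cat > where.py <<'E'
from fit import *
s=sense(); k=pose("wrist",s); f=grab_frame("wrist"); hsv=cv2.cvtColor(f,cv2.COLOR_RGB2HSV)
print(s["clock"],np.round(s["ee_pos"],4),np.round(s["contact_force"],1))
m=cv2.inRange(hsv,(3,140,60),(18,255,255)); kk=max(cv2.findContours(m,0,2)[0],key=cv2.contourArea); cc,rad=cv2.minEnclosingCircle(kk)
print("wrist pod",cc,rad,onplane(k,cc,.033))
n,l,st,c=cv2.connectedComponentsWithStats(handle(f,(0,0,640,400)).astype(np.uint8))
for i in range(1,n):
    if st[i,4]>80:
        p=np.argwhere(l==i)[:,::-1].astype(np.float32); r=cv2.minAreaRect(p); b=cv2.boxPoints(r); b=b[b[:,1].argsort()]
        print("red",c[i],st[i],"ends z.062",onplane(k,b[:2].mean(0),.062).round(4),onplane(k,b[2:].mean(0),.062).round(4))
f=grab_frame("top"); cv2.imwrite(f"pics/top_{s['clock']:.1f}.png",f[...,::-1]); k=pose("top")
hsv=cv2.cvtColor(f,cv2.COLOR_RGB2HSV); m=cv2.inRange(hsv,(3,140,60),(18,255,255))
kk=max(cv2.findContours(m,0,2)[0],key=cv2.contourArea); cc,rad=cv2.minEnclosingCircle(kk); print("top pod",cc,rad,onplane(k,cc,.033))
E
python3 -m creep '[[[0.6,0,0,0,0,0,0],[0.6,0,0,0,0,0,0]]]'; python3 where.py
```

```text
clock: 16.25
ee_pos: [0.4885, 0.1089, 0.1725]
eef_rot: [-0.0, 0.025, 1.0, -0.0]
contact_force: [0.6, -0.5, 0.8]
grip_width: 0.0514
gripper_force: 0.0
16.25 [0.4885 0.1089 0.1725] [ 0.6 -0.5  0.8]
wrist pod (319.1666564941406, 244.1666717529297) 19.09781265258789 [0.55197497 0.10655511 0.033     ]
red [403.92595674  90.29284526] [ 391   60   28   62 1202] ends z.062 [0.376  0.1885 0.062 ] [0.4241 0.1829 0.062 ]
red [328.05555556 173.25474255] [320 146  18  56 738] ends z.062 [0.4432 0.122  0.062 ] [0.4943 0.1154 0.062 ]
top pod (589.0, 196.3333282470703) 1.6667625904083252 [ 0.48097388 -0.69590867  0.033     ]
```

The pod is seated: it measures (0.552, 0.107), on the pot's axis. Handle yaw is −7.4°. Now I'll align the tool's yaw and lean it back 40° up high, watching joint 5.

```bash
python3 -m creep '[[[0.45,-10,3,0,0,0,-4.5],[0.45,-10,3,0,-1.28,-9.92,0],[0.45,-10,3,0,-1.28,-9.92,0],[0.45,-10,3,0,-1.28,-9.92,0],[0.45,-8,0,0,-1.28,-9.92,0],[0.45,0,0,0,0,0,0],[0.45,0,0,0,0,0,0]]]'
python3 - <<'E'
from h import *
s=sense(); q=s["eef_rot"]; M=R.from_quat([q[1],q[2],q[3],q[0]]).as_matrix(); print(s["joint_pos"].round(3) if hasattr(s["joint_pos"],"round") else s["joint_pos"]); print(M.round(3),s["ee_pos"])
# track geometry: blue bar + track outline in the first views
for n in("top","side"):
    f=cv2.imread(f"pics/{n}0.png"); hsv=cv2.cvtColor(f,cv2.COLOR_BGR2HSV); x0,y0,x1,y1={"top":(275,145,362,172),"side":(325,150,385,222)}[n]
    m=cv2.inRange(hsv,(100,120,20),(125,255,160)); z=np.zeros_like(m); z[y0:y1,x0:x1]=m[y0:y1,x0:x1]; _,l,st,c=cv2.connectedComponentsWithStats(z); i=1+st[1:,4].argmax()
    p=np.argwhere(l==i)[:,::-1].astype(np.float32); r=cv2.minAreaRect(p); b=cv2.boxPoints(r); print(n,r)
    v=[b[i] for i in range(4)]; e=sorted([(np.linalg.norm(v[i]-v[(i+1)%4]),i) for i in range(4)])[:2]
    for _,i in e:
        mid=(v[i]+v[(i+1)%4])/2; print(mid,onplane(pose(n),mid,.127).round(4))
f=cv2.imread("pics/top0.png"); g=cv2.cvtColor(f,cv2.COLOR_BGR2GRAY); hsv=cv2.cvtColor(f,cv2.COLOR_BGR2HSV)
print("rows col 240..:",[(r,int(g[r,330])) for r in range(196,236,1)][-22:])
print("col profile row 215:",[(c,int(g[212,c])) for c in range(228,250)],[(c,int(g[212,c])) for c in range(398,414)])
E
```

```text
clock: 17.23
ee_pos: [0.4537, 0.1055, 0.1722]
eef_rot: [0.243, 0.072, 0.966, -0.04]
contact_force: [0.3, 0.6, -0.1]
grip_width: 0.038
gripper_force: 0.0
[ 0.387  0.172  2.29  -0.841  0.384 -0.293]
[[-0.871  0.158  0.465]
 [ 0.119  0.987 -0.112]
 [-0.476 -0.042 -0.878]] [0.45370845 0.10554216 0.17217933]
top ((316.8946533203125, 161.47280883789062), (5.607369899749756, 68.11406707763672), 86.05481719970703)
[350.87097 159.12961] [ 0.6158 -0.0979  0.127 ]
[282.91833 163.81601] [0.6218 0.063  0.127 ]
side ((352.0360107421875, 185.8547821044922), (69.8100357055664, 6.495044231414795), 52.594642639160156)
[330.83295 158.1277 ] [0.6219 0.069  0.127 ]
[373.23907 213.58186] [ 0.6165 -0.1107  0.127 ]
rows col 240..: [(214, 209), (215, 220), (216, 226), (217, 228), (218, 225), (219, 228), (220, 225), (221, 229), (222, 229), (223, 230), (224, 224), (225, 170), (226, 162), (227, 84), (228, 60), (229, 58), (230, 77), (231, 121), (232, 113), (233, 114), (234, 117), (235, 117)]
col profile row 215: [(228, 115), (229, 118), (230, 122), (231, 116), (232, 115), (233, 112), (234, 115), (235, 115), (236, 119), (237, 171), (238, 161), (239, 102), (240, 201), (241, 197), (242, 198), (243, 198), (244, 197), (245, 197), (246, 196), (247, 198), (248, 199), (249, 197)] [(398, 197), (399, 195), (400, 194), (401, 195), (402, 197), (403, 192), (404, 77), (405, 98), (406, 173), (407, 164), (408, 119), (409, 118), (410, 119), (411, 115), (412, 112), (413, 116)]
```

Joint-speed limits capped the lean at about 28°, and joint 5 is fairly low there. New plan: pinch the handle upright, slide the pot along the cross leg and as far into the stem as the hood allows. Then regrip or push leaned back.

```bash
cat > rot.py <<'E'
from h import *
import sys
def delta(yaw,lean,pos=None):
    s=sense(); q=s["eef_rot"]; M=R.from_quat([q[1],q[2],q[3],q[0]])
    a=np.radians(yaw); c,n=np.cos(a),np.sin(a)
    D=np.array([[-c,-n,0],[-n,c,0],[0,0,-1.]]).T if False else np.c_[[-c,-n,0],[-n,c,0],[0,0,-1]]
    T=R.from_rotvec(np.radians(-lean)*np.array([-n,c,0]))*R.from_matrix(D)
    print("rotvec deg",np.degrees((T*M.inv()).as_rotvec()).round(2),"z",M.as_matrix()[:,2].round(3),"y",M.as_matrix()[:,1].round(3))
    if pos is not None: print("move mm",((np.array(pos)-s["ee_pos"])*1000).round(1))
    print(np.round(s["joint_pos"],3),np.round(s["ee_pos"],4),s["clock"])
a=[float(x) for x in sys.argv[1:]]
delta(a[0],a[1],a[2:] or None)
E
python3 rot.py -7.35 0 .4617 .1185 .024
```

```text
rotvec deg [ 6.42 27.84  1.1 ] z [ 0.465 -0.112 -0.878] y [ 0.158  0.987 -0.042]
move mm [   8.    13.  -148.2]
[ 0.387  0.172  2.29  -0.841  0.384 -0.293] [0.4537 0.1055 0.1722] 17.225
```

```bash
python3 -m creep '[[[0.45,2,3,0,1.3,5.6,0.2],[0.45,2,3,0,1.3,5.6,0.2],[0.45,2,3,-5,1.3,5.6,0.2],[0.45,1,2,-10,1.3,5.6,0.2],[0.45,1,2,-15,1.2,5.4,0.3],[0.45,0,0,-20,0,0,0],[0.45,0,0,0,0,0,0],[0.45,0,0,0,0,0,0]]]'; python3 rot.py -7.35 0 .4617 .1185 .024; python3 where.py
```

```text
clock: 18.23
ee_pos: [0.4613, 0.1162, 0.1224]
eef_rot: [0.012, 0.065, 0.998, -0.005]
contact_force: [-0.1, 0.5, -0.8]
grip_width: 0.0382
gripper_force: 0.0
rotvec deg [0.61 1.34 0.12] z [ 0.023 -0.011 -1.   ] y [ 0.13   0.991 -0.008]
move mm [  0.4   2.3 -98.4]
[ 0.232  0.362  2.039 -0.024  0.72  -1.191] [0.4613 0.1162 0.1224] 18.225
18.225 [0.4613 0.1162 0.1224] [-0.1  0.5 -0.8]
wrist pod (321.9210510253906, 290.02630615234375) 22.419706344604492 [0.55231705 0.10694882 0.033     ]
red [407.56531532 112.76407658] [ 394   77   29   73 1776] ends z.062 [0.3748 0.1882 0.062 ] [0.4229 0.1836 0.062 ]
red [323.94111969 215.38706564] [ 316  181   17   69 1036] ends z.062 [0.4388 0.1235 0.062 ] [0.4944 0.1152 0.062 ]
top pod (598.0, 235.0) 1.000100016593933 [ 0.38186166 -0.69513364  0.033     ]
```

```bash
python3 -m creep '[[[0.45,0,1,-25,0.3,0.7,0.1],[0.45,0,2,-25,0.3,0.7,0],[0.45,0,0,-25,0,0,0],[0.45,0,0,-15,0,0,0],[0.45,0,0,-8,0,0,0],[0.45,0,0,0,0,0,0]]]';  python3 -m creep '[[[0,0,0,0,0,0,0],[0,0,0,0,0,0,0],[0,0,0,0,0,0,0],[0,0,0,0,0,0,0]]]'
```

```text
clock: 19.08
ee_pos: [0.4609, 0.119, 0.0239]
eef_rot: [-0.001, 0.064, 0.998, -0.001]
contact_force: [-0.2, -0.4, -0.4]
grip_width: 0.0387
gripper_force: 0.0
clock: 19.58
ee_pos: [0.4614, 0.1191, 0.0246]
eef_rot: [-0.0, 0.064, 0.998, -0.001]
contact_force: [-0.8, -1.1, 7.0]
grip_width: 0.0113
gripper_force: 59.3
```

```bash
python3 -m creep '[[[0,0,-5,0,0,0,0],[0,0,-10,0,0,0,0.5],[0,-0.5,-12,0,0,0,0.7],[0,-0.5,-12,0,0,0,0.7],[0,-0.5,-12,0,0,0,0.7],[0,-0.5,-10,0,0,0,0.7],[0,0,-5,0,0,0,0],[0,0,0,0,0,0,0]]]'; python3 rot.py -2 0 .4575 -.0169 .0245
```

```text
clock: 20.58
ee_pos: [0.4598, 0.0526, 0.0246]
eef_rot: [0.0, 0.036, 0.999, -0.001]
contact_force: [-0.5, -2.3, 7.0]
grip_width: 0.0117
gripper_force: 59.5
rotvec deg [0.08 0.04 2.1 ] z [ 0.001 -0.001 -1.   ] y [ 0.071  0.997 -0.001]
move mm [ -2.3 -69.5  -0.1]
[ 0.089  0.55   2.084 -0.003  0.507 -1.407] [0.4598 0.0526 0.0246] 20.575
```

```bash
python3 -m creep '[[[0,0,-5,0,0,0,0.3],[0,-0.5,-12,0,0,0,0.5],[0,-0.5,-13,0,0,0,0.5],[0,-0.5,-13,0,0,0,0.5],[0,-0.5,-12,0,0,0,0.3],[0,0,-10,0,0,0,0],[0,0,-5,0,0,0,0],[0,0,0,0,0,0,0]]]'; python3 where.py
python3 - <<'E'
from h import *
# stem wall edges near the junction, from wrist camera & profiles
f=grab_frame("wrist"); cv2.imwrite("pics/j.png",f[...,::-1])
a=grab_frame("top"); cv2.imwrite("pics/jt.png",a[...,::-1])
cv2.imwrite("pics/j2.png",np.hstack([cv2.resize(f[140:400,160:480],None,fx=1.25,fy=1.25),cv2.resize(a[80:240,230:410],(366,325),interpolation=2)])[...,::-1])
E
```

```text
clock: 21.58
ee_pos: [0.4577, -0.0175, 0.0246]
eef_rot: [0.0, 0.017, 1.0, -0.001]
contact_force: [-0.2, -2.1, 7.4]
grip_width: 0.0113
gripper_force: 59.5
21.575 [ 0.4577 -0.0175  0.0246] [-0.2 -2.1  7.4]Traceback (most recent call last):
  File "where.py", line 4, in <module>
    m=cv2.inRange(hsv,(3,140,60),(18,255,255)); kk=max(cv2.findContours(m,0,2)[0],key=cv2.contourArea); cc,rad=cv2.minEnclosingCircle(kk)
                                                   ~~~^^^^^^^^^^^^^^^^^^^^^^^^^^^^^^^^^^^^^^^^^^^^^^^^
ValueError: max() iterable argument is empty
```

View pics/j2.png

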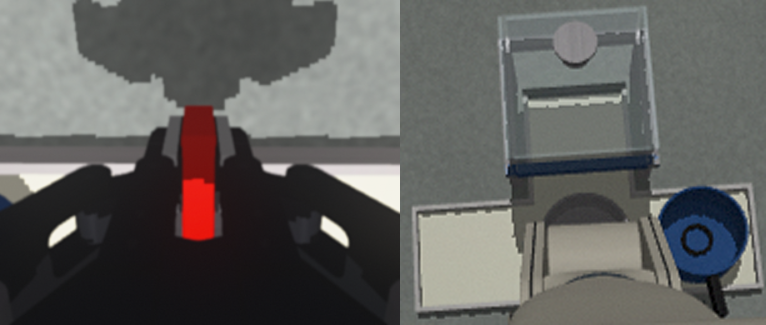

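The last picture shows the red handle held at (198,170) in the left half. In the right half, the pot's front arc at (585,205) is centred between the stem walls (≈512 and ≈650). Now I slide into the stem.

```bash
python3 -m creep '[[[0,5,0,0,0,0,0],[0,9,-0.3,0,0,0,0],[0,10,-0.4,0,0,0,0],[0,10,-0.4,0,0,0,0],[0,5,-0.2,0,0,0,0],[0,0,0,0,0,0,0]]]'; python3 -m creep '[[[0,5,-0.2,0,0,0,0],[0,10,-0.4,0,0,0,0],[0,10,-0.4,0,0,0,0],[0,10,-0.4,0,0,0,0],[0,5,-0.2,0,0,0,0],[0,0,0,0,0,0,0]]]'
```

```text
clock: 22.48
ee_pos: [0.496, -0.0184, 0.0246]
eef_rot: [-0.0, 0.017, 1.0, -0.001]
contact_force: [-2.4, 0.1, 9.1]
grip_width: 0.0114
gripper_force: 59.8
clock: 23.22
ee_pos: [0.5362, -0.02, 0.0246]
eef_rot: [-0.0, 0.017, 1.0, -0.001]
contact_force: [-1.5, 0.8, 7.7]
grip_width: 0.011
gripper_force: 59.6
```

```bash
python3 -m creep '[[[0,5,-0.2,0,0,0,0],[0,5,-0.2,0,0,0,0],[0,0,0,0,0,0,0],[0.4,0,0,0,0,0,0],[0.4,0,0,0,0,0,0],[0.4,0,0,0,0,0,0],[0.4,-10,0,0,0,0,0],[0.4,-25,0,0,0,0,0],[0.4,-30,0,15,0,0,0],[0.4,-15,0,30,0,0,0],[0.4,0,0,30,0,0,0],[0.4,0,0,0,0,0,0]]]'; python3 rot.py -2 40
```

```text
clock: 24.72
ee_pos: [0.4666, -0.0204, 0.1006]
eef_rot: [0.001, 0.017, 1.0, -0.001]
contact_force: [0.9, 0.3, -0.2]
grip_width: 0.0343
gripper_force: 0.0
rotvec deg [-1.290e+00 -3.983e+01  1.000e-02] z [ 0.003 -0.002 -1.   ] y [ 0.034  0.999 -0.002]
[-0.068  0.399  2.056 -0.003  0.683 -1.603] [ 0.4666 -0.0204  0.1006] 24.725
```

```bash
python3 -m creep '[[[0.4,5,0,0,-0.2,-5,0],[0.4,5,0,0,-0.2,-5,0],[0.4,5,0,0,-0.2,-5,0],[0.4,5,0,0,-0.2,-5,0],[0.4,5,0,0,-0.2,-5,0],[0.4,5,0,0,-0.2,-5,0],[0.4,5,0,0,-0.1,-5,0],[0.4,5,0,0,0,-4,0],[0.4,0,0,0,0,0,0]]]'; python3 rot.py -2 40 .524 -.0198 .0761
```

```text
clock: 25.85
ee_pos: [0.5162, -0.0314, 0.1546]
eef_rot: [0.271, 0.013, 0.962, 0.011]
contact_force: [0.4, -0.4, 0.3]
grip_width: 0.0344
gripper_force: 0.0
rotvec deg [-1.81 -8.48 -1.07] z [ 0.522  0.014 -0.853] y [0.018 0.999 0.028]
move mm [  7.8  11.6 -78.5]
[-0.133  0.256  2.274  0.888  0.108 -2.54 ] [ 0.5162 -0.0314  0.1546] 25.85
```

Joint 5 hit its lower limit, so a 40° lean isn't available in this arm configuration. A lean of about 18–20° is enough if I push the end of the handle with closed fingers, because the handle's end stays 22 mm in front of the hood edge even at home. I'll go back to a milder lean.

```bash
python3 rot.py -2 18 .49 -.019 .11
```

```text
rotvec deg [-1.22 13.51 -0.76] z [ 0.522  0.014 -0.853] y [0.018 0.999 0.028]
move mm [-26.2  12.4 -44.6]
[-0.133  0.256  2.274  0.888  0.108 -2.54 ] [ 0.5162 -0.0314  0.1546] 25.85
```

```bash
python3 -m creep '[[[0,-5,2,0,-0.3,3.4,-0.2],[0,-6,3,-5,-0.3,3.4,-0.2],[0,-6,3,-10,-0.3,3.4,-0.2],[0,-6,3,-10,-0.3,3.3,-0.2],[0,-3,1,-10,0,0,0],[0,0,0,-10,0,0,0],[0,0,0,0,0,0,0]]]'; python3 rot.py -2 18 .49 -.019 .11
```

```text
clock: 26.72
ee_pos: [0.4933, -0.0169, 0.1093]
eef_rot: [0.174, 0.015, 0.985, 0.005]
contact_force: [-0.3, 0.3, -0.3]
grip_width: 0.0001
gripper_force: 0.0
rotvec deg [-0.83  2.07 -0.41] z [ 0.343  0.005 -0.939] y [0.027 1.    0.016]
move mm [-3.3 -2.1  0.7]
[-0.078  0.335  2.221  0.136  0.239 -1.745] [ 0.4933 -0.0169  0.1093] 26.725
```

```bash
python3 -m creep '[[[0,-3,-1,-10,-0.4,4,-0.2],[0,-3,-1,-15,-0.4,4,-0.2],[0,-2,0,-20,0,0,0],[0,0,0,-15,0,0,0],[0,0,0,-9,0,0,0],[0,0,0,0,0,0,0]]]'; python3 rot.py -2 15 .49 -.0195 .04
python3 - <<'E'
from h import *
print("bar left end",tri([(pose("top"),np.array([282.9,163.8])),(pose("side"),np.array([330.8,158.1]))]))
E
```

```text
clock: 27.48
ee_pos: [0.4862, -0.019, 0.0413]
eef_rot: [0.106, 0.018, 0.994, -0.003]
contact_force: [0.5, -0.7, 0.6]
grip_width: -0.0001
gripper_force: 0.0
rotvec deg [ 0.04 -2.85  0.09] z [ 0.21  -0.01  -0.978] y [ 0.036  0.999 -0.003]
move mm [ 3.8 -0.5 -1.3]
[-0.066  0.497  2.168  0.014  0.264 -1.614] [ 0.4862 -0.019   0.0413] 27.475
bar left end [0.61883431 0.0628552  0.13431857]
```

```bash
python3 -m creep '[[[0,8,-0.3,-2,0,-1,0],[0,12,-0.4,-1,0,-1,0],[0,8,-0.3,0,0,-1,0],[0,5,-0.2,0,0,-1,0],[0,5,-0.2,0,0,-1,0],[0,5,-0.2,0,0,0,0],[0,5,-0.2,0,0,0,0],[0,0,0,0,0,0,0]]]'; python3 rot.py -2 20
```

```text
clock: 28.48
ee_pos: [0.5354, -0.0207, 0.0389]
eef_rot: [0.15, 0.018, 0.989, -0.002]
contact_force: [0.5, -0.2, 0.2]
grip_width: 0.0003
gripper_force: 0.0
rotvec deg [-0.14 -2.73  0.1 ] z [ 0.297 -0.01  -0.955] y [0.037 0.999 0.001]
[-0.066  0.536  2.121  0.052  0.184 -1.65 ] [ 0.5354 -0.0207  0.0389] 28.475
```

```bash
cat > red.py <<'E'
from fit import *
s=sense(); k=pose("wrist",s); f=grab_frame("wrist"); print(s["clock"],np.round(s["ee_pos"],4),np.round(s["contact_force"],1))
n,l,st,c=cv2.connectedComponentsWithStats(handle(f,(0,0,640,400)).astype(np.uint8))
for i in range(1,n):
    if st[i,4]>60: print("red",c[i].round(1),st[i],"near end z.062",onplane(k,(c[i][0],st[i,1]),.062).round(4))
ks=pose("side"); f=grab_frame("side"); hsv=cv2.cvtColor(f,cv2.COLOR_RGB2HSV); m=cv2.inRange(hsv,(3,120,50),(18,255,255)); m[:,:240]=0; m[:, 440:]=0;m[:120]=0;m[260:]=0
n,l,st,c=cv2.connectedComponentsWithStats(m)
for i in range(1,n):
    if st[i,4]>20: print("side orange",c[i].round(1),st[i],onplane(ks,c[i],.033).round(4))
m=handle(f,(240,120,440,260)); n,l,st,c=cv2.connectedComponentsWithStats(m.astype(np.uint8))
for i in range(1,n):
    if st[i,4]>20: print("side red",c[i].round(1),st[i],onplane(ks,c[i],.05).round(4))
cv2.imwrite("pics/side_l.png",f[...,::-1])
E
python3 red.py
```

```text
28.475 [ 0.5354 -0.0207  0.0389] [ 0.5 -0.2  0.2]
red [318.5 320.6] [313 309  12  23 240] near end z.062 [ 0.5599 -0.0215  0.062 ]
side orange [358.1 207.4] [352 200  15  14 120] [ 0.6442 -0.0223  0.033 ]
side red [330.5 215.3] [320 208  21  16 202] [ 0.5694 -0.0214  0.05  ]
```

```bash
python3 -m creep '[[[0,4,-0.1,0,0,-1,0],[0,5,-0.2,0,0,-0.7,0],[0,5,-0.2,0,0,0,0],[0,4,-0.1,0,0,0,0],[0,0,0,0,0,0,0]]]'; python3 red.py; python3 rot.py -2 20
```

```text
clock: 29.2
ee_pos: [0.5534, -0.0214, 0.0389]
eef_rot: [0.165, 0.018, 0.986, -0.002]
contact_force: [0.4, -0.9, 0.7]
grip_width: 0.0001
gripper_force: 0.0
29.2 [ 0.5534 -0.0214  0.0389] [ 0.4 -0.9  0.7]
red [318.5 321.1] [313 310  12  22 228] near end z.062 [ 0.5792 -0.0223  0.062 ]
side red [337.6 212.5] [327 205  21  16 197] [ 0.5873 -0.0226  0.05  ]
rotvec deg [-0.14 -1.03  0.1 ] z [ 0.325 -0.01  -0.946] y [0.037 0.999 0.002]
[-0.066  0.549  2.102  0.071  0.16  -1.669] [ 0.5532 -0.0213  0.0389] 29.3
```

```bash
python3 -m creep '[[[0,4,-0.1,0,0,-1,0],[0,5,-0.2,0,0,-0.5,0],[0,5,-0.2,0,0,0,0],[0,4,-0.1,0,0,0,0],[0,0,0,0,0,0,0]]]'; python3 red.py; python3 rot.py -2 20
```

```text
clock: 29.92
ee_pos: [0.5714, -0.022, 0.0389]
eef_rot: [0.178, 0.018, 0.984, -0.002]
contact_force: [-0.1, 0.1, 1.2]
grip_width: 0.0002
gripper_force: 0.0
29.925 [ 0.5714 -0.022   0.0389] [-0.1  0.1  1.2]
red [318.5 321.1] [313 310  12  22 228] near end z.062 [ 0.5977 -0.0229  0.062 ]
side orange [374.1 199.1] [368 194  14  11  86] [ 0.6906 -0.02    0.033 ]
side red [344.5 209.6] [334 202  21  17 187] [ 0.6054 -0.0233  0.05  ]
rotvec deg [-0.14  0.48  0.1 ] z [ 0.35  -0.01  -0.937] y [0.037 0.999 0.003]
[-0.066  0.562  2.08   0.091  0.143 -1.687] [ 0.5712 -0.0219  0.039 ] 30.025
```

```bash
python3 -m creep '[[[0,3,-0.1,0,0,0,0],[0,3,-0.1,0,0,0,0],[0,2,-0.1,0,0,0,0],[0,0,0,0,0,0,0]]]'; python3 -m creep '[[[0,2,-0.1,0,0,0,0],[0,2,0,0,0,0,0],[0,0,0,0,0,0,0]]]'; python3 red.py
```

```text
clock: 30.52
ee_pos: [0.5788, -0.0222, 0.0388]
eef_rot: [0.177, 0.018, 0.984, -0.002]
contact_force: [-1.1, -0.5, -0.7]
grip_width: 0.0003
gripper_force: 0.3
clock: 30.9
ee_pos: [0.5829, -0.0223, 0.0388]
eef_rot: [0.177, 0.018, 0.984, -0.002]
contact_force: [-0.4, -0.2, 0.2]
grip_width: 0.0002
gripper_force: 0.4
30.9 [ 0.5829 -0.0223  0.0388] [-0.4 -0.2  0.2]
red [318.5 321. ] [313 310  12  22 231] near end z.062 [ 0.6089 -0.0232  0.062 ]
side orange [376.5 198.5] [370 194  16  11 113] [ 0.6967 -0.0211  0.033 ]
side red [349.3 207.5] [339 200  20  16 182] [ 0.6181 -0.0236  0.05  ]
```

```bash
python3 -m creep '[[[0,2,0,0,0,0,0],[0,0,0,0,0,0,0]]]'; python3 -m creep '[[[0,2,-0.1,0,0,0,0],[0,0,0,0,0,0,0]]]' ; python3 -m creep '[[[0,1.5,0,0,0,0,0],[0,0,0,0,0,0,0]]]'; python3 red.py
```

```text
clock: 31.25
ee_pos: [0.5845, -0.0223, 0.0387]
eef_rot: [0.177, 0.018, 0.984, -0.002]
contact_force: [-1.6, 0.1, 1.3]
grip_width: 0.0001
gripper_force: 1.1
clock: 31.5
ee_pos: [0.5847, -0.0222, 0.0382]
eef_rot: [0.175, 0.018, 0.984, -0.002]
contact_force: [-7.3, 0.4, 5.1]
grip_width: 0.0001
gripper_force: 3.7
clock: 31.75
ee_pos: [0.5849, -0.0221, 0.0378]
eef_rot: [0.174, 0.018, 0.985, -0.002]
contact_force: [-11.7, 0.8, 6.6]
grip_width: -0.0001
gripper_force: 5.8
31.75 [ 0.5849 -0.0221  0.0378] [-11.7   0.8   6.6]
red [318.5 321. ] [313 310  12  22 231] near end z.062 [ 0.6092 -0.023   0.062 ]
side orange [377.2 198.2] [371 193  16  11 108] [ 0.6987 -0.0213  0.033 ]
side red [349.9 207.3] [340 200  20  16 177] [ 0.6196 -0.0237  0.05  ]
```

```bash
python3 -m creep '[[[0,-1,0,0,0,0,0],[0,-1,0,0,0,0,0],[0,-2,0,0,0,0,0],[0,-5,0,0,0,0,0],[0,-15,0,0,0,0,0],[0,-25,0,5,0,1,0],[0,-30,0,15,0,2,0],[0,-20,0,30,0,2,0],[0,0,0,0,0,0,0],[0,0,0,0,0,0,0]]]'; python3 red.py
python3 - <<'E'
from h import *
for n in("side","top"):
    f=grab_frame(n)
    for t in("blue_pot","canister","beaker"): print(n,t,[[int(x) for x in r["rect"]] for r in regions_of(n,t)][:1])
E
```

```text
clock: 33.1
ee_pos: [0.4892, -0.0224, 0.0888]
eef_rot: [0.135, 0.018, 0.991, -0.003]
contact_force: [0.0, -0.1, -0.3]
grip_width: -0.0002
gripper_force: 0.0
33.1 [ 0.4892 -0.0224  0.0888] [ 0.  -0.1 -0.3]
red [320.1 321.3] [317 310   8  23 157] near end z.062 [ 0.5797 -0.0243  0.062 ]
side orange [377.4 198.1] [371 193  16  11 112] [ 0.6992 -0.0213  0.033 ]
side red [348.9 207.9] [339 200  21  17 198] [ 0.6168 -0.0239  0.05  ]
side blue_pot [[310, 240, 381, 305]]
side canister [[336, 201, 398, 220]]
side beaker [[415, 292, 454, 332]]
top blue_pot [[355, 171, 401, 237]]
top canister [[132, 236, 179, 266]]
top beaker []
```

```bash
python3 -c "
from cell import *
print(finish_job())"
```

```text
the job is handed in; nothing more can be done
None
```

I handed the job in with the pod resting in the steel pot and the pot pushed under the hood until the force rose sharply, which I take to be the rubber stop; I haven't seen the judge's result. I pushed the last 50 mm or so on the handle's end with closed fingers, because the arm couldn't lean 40°. The blue pot stayed where it began, and so did the beaker (last seen in the side view) and the canister (in the top view).

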